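# Load the coping sled: blank home, then latch its two toggle clamps

### The job

Get the plywood blank ready for the router: with closed fingers, push it endways along the channel of the wooden sled until it is fully home against the end stop at the left. Then press down the handle of the toggle clamp beside the end stop until it snaps flat and locks, so that the blank cannot creep, and after it the handle of the other clamp. Only push and press: do not lift the blank or disturb anything else, and leave the blank home with both clamps locked.

Things in the scene. Friction and masses are not known exactly. Their poses are not given: they have to be found in the camera images.
- sled: coping sled fixed on the worktop: plywood base 176 x 290 x 12 mm, dark wooden rails, two steel toggle clamps along its front. Origin at worktop height; +x away from the robot, +y to the left, z up. The channel for the blank runs along y: middle x = +15 mm, floor z = 12 mm; back fence from x = +49 mm, 22 mm high; front strip from x = -19 mm, 10 mm high. The right end is open; base ends at y = -150 mm.
- stop_face (a point): middle of the end stop's face that the blank goes against, at the left end of the channel: x = +15, y = +100, z = +21 mm of sled. The stop is a dark wooden block 68 mm wide, 26 mm high above the channel's floor.
- blank_centre (a point): centre, half-way up, of the loose plywood blank, 65 (its x) x 160 (its y) x 18 mm, 0.08 to 0.17 kg, lying flat in the channel with 1.5 mm play either side, 20 to 50 mm short of the end stop at the start. Home against the stop it lies at y = +20, z = +21 mm of sled. It is pushed at its right end and slides with under 2 N.
- stop_clamp (a joint): handle of the clamp at the end stop (the left one): 0 rad = fully raised (open, as at the start), 0.85 rad = fully down, level, locked. It stays where it is left up to its toggle point at 0.70 rad; from about 0.78 rad it snaps down by itself and stays. Pressing its grip takes about 1 N at first, up to 5 N between 0.50 and 0.65 rad as it bears on the blank.
- stop_clamp_grip (a point): point on the upper face of the black grip of the clamp at the end stop (the left one), 70 mm from the pivot (grip 17 mm wide, 11 mm thick, ends 97 mm from the pivot). The handle points from its pivot towards the robot (sled -x), 0.85 rad above level when open; the point swings down and towards the robot as it is pressed, and lies (-70, 0, +7) mm from the pivot when fully down.
- stop_clamp_pivot (a point): pivot of the handle of the clamp at the end stop (the left one), fixed to the sled at x = -78, y = +63, z = +38 mm of sled; the handle turns about the sled's y axis through it. The open clamp's arm stands up to 100 mm above the worktop, its handle up to 116 mm; when down, its sprung rubber bumper presses on the blank with 5 to 8 N.
- free_clamp (a joint): handle of the clamp at the free end (the right one): 0 rad = fully raised (open, as at the start), 0.85 rad = fully down, level, locked. It stays where it is left up to its toggle point at 0.70 rad; from about 0.78 rad it snaps down by itself and stays. Pressing its grip takes about 1 N at first, up to 5 N between 0.50 and 0.65 rad as it bears on the blank.
- free_clamp_grip (a point): point on the upper face of the black grip of the clamp at the free end (the right one), 70 mm from the pivot (grip 17 mm wide, 11 mm thick, ends 97 mm from the pivot). The handle points from its pivot towards the robot (sled -x), 0.85 rad above level when open; the point swings down and towards the robot as it is pressed, and lies (-70, 0, +7) mm from the pivot when fully down.
- free_clamp_pivot (a point): pivot of the handle of the clamp at the free end (the right one), fixed to the sled at x = -78, y = -22, z = +38 mm of sled; the handle turns about the sled's y axis through it. The open clamp's arm stands up to 100 mm above the worktop, its handle up to 116 mm; when down, its sprung rubber bumper presses on the blank with 5 to 8 N.
- setup_bar: brass set-up bar, 12 x 90 x 13 mm, lying flat on the worktop just in front of the sled, between the two clamp handles; origin at its underside; to be left alone
- router_bit: router bit, 62 mm tall, standing on its cutter on the worktop in front of the sled, to the right of the handles; origin at its underside; to be left alone
- collet: collet with its nut, 38 mm tall, standing on the worktop in front of the sled, to the left of the handles; origin at its underside; to be left alone
- glue_bottle: glue bottle, 208 mm tall, standing at the left edge of the worktop; origin at its underside; to be left alone
Things that resemble listed ones, but are neither listed nor needed, are in the scene too. Of the things that look like the part that bears blank_centre, the larger one is meant.

How it is judged:
By the outcome, as a careful person would: the job done as asked, in the order asked, and still so for the second after the job is handed in, with the robot touching nothing.
It also fails if it takes over 54 s, if anything falls off the work surface, if the arm or the gripper's body presses on something with over 40 N, if the wrist force passes 120 N, or if a joint passes its speed limit or range.

### The arm

A 7-joint arm with a two-finger parallel gripper is mounted at the origin on a cart in front of the work surface, level with it; the furniture and walls round the work are solid. World frame = base frame: x ahead of the robot, y to its left, z up, the work surface at z = 0. Lengths are in m, angles in rad, forces in N, time in s.
With the tool pointing down it reaches from about 0.4 to 0.85 m from the base axis. Payload 4.5 kg.
Tool frame: the origin (TCP) lies midway between the tips of the shut fingers; the grasp point (between the pads) lies 19 mm behind it; z points along the fingers, y is the line along which they close (so a half turn about z gives the same grasp; the last joint's range is limited). The gripper opens to 88 mm and grips with 3 to 60 N. Pads are 18 mm wide; open, the fingers measure 123 mm over their backs; the gripper's body (75 mm by 187 mm) begins 45 mm behind the grasp point.
Start: joints at [1.196, 0.689, -0.195, 1.565, 0.157, 0.902, -0.215], TCP at [0.248, -0.574, 0.239] pointing down, gripper open.
Joint ranges: [-3.01, 3.01], [-0.46, 2.08], [-1.47, 1.51], [0.13, 2.56], [-1, 4.14], [0.04, 2.09], [-2.66, 2.66]. Speed limits (rad/s): [2.57, 2.57, 3.14, 3.14, 3.14, 3.14, 3.14].

### API

Orientations are given as a unit quaternion [x, y, z, w].
In Python, from plant import get_state, viewer, workorder gives the robot as it stands. The module is installed in compiled form; this text tells all that it offers.
- The arm moves only by the tool step_arm, never from a script. Its argument "motion" is a list of rows, each an object of numbers: "wx", "wy", "wz": the turn, a rotation vector about the tool's x, y, z each as a share of 180 degrees, from -1 to 1; "dx", "dy", "dz": the shift along the tool's x, y, z each as a share of 8 cm, from -1 to 1; "claw": the finger opening in mm, from 0 to 88.1. A call has 1 to 8 rows; each row is the pose to reach, as a shift and turn from the pose commanded when the call began, along the tool's axes at that moment, turning the shorter way round; what a row does not reach only later rows make up. A row lasts 1/10 s, in which the tool goes at most 50 mm and 8.59 degrees, less where a joint would pass 70% of its speed; a pose out of reach is approached as far as the arm can. A call with a number of a shift or a turn outside -1 to 1 is refused whole. A call with a gripper value outside its range is refused whole. The fingers move at their own pace and stop on an object; "force" is the grip in N (left out, the last holds). Time passes only in rows, so rows that repeat a pose let the fingers close. It gives the time, the measured TCP pose, the force, the opening and the grip force at its end, in the units of the state.
- get_state(): the state, without advancing time (a new reading comes with each control period).
- viewer.snapshot(name): name is "scene" or "top"; returns (picture, depth): 420x560x3 uint8, red, green, blue; 420x560 float32, m along the optical axis (not along the pixel's ray), 0 where there is no reading.
- viewer.calibration(name): a dict with "vfov" (degrees; the focal length in pixels is half the picture's height over the tangent of half this angle, whatever the lens; pixels are square), "cx", "cy" (the principal point, pixels), "extrinsics" (4x4, takes a point from camera to world coordinates). Camera axes: x right, y down, z forward; pixel columns grow to the right and rows downward; lengths in m; the calibration is good to about 2 mm. A picture is of the moment at which its call begins. calibration takes no time and is no camera call.
- workorder.finish_job(): hands the job in; it is judged then, once.
The state is a dict: "clock": time; "q": joint angles; "qd": joint speeds; "joint_torque": joint torques, N m; "tool_pos": TCP position; "eef_rot": TCP orientation; "contact_force": force on the tool from outside, world axes, zero at the start; "moment": the same for the moment, N m; "opening": opening from 0.0 (shut) to 1.0 (fully open); "finger_force": force on a finger pad.
Only numpy, scipy, OpenCV 4.12 (cv2) and the standard library are available. Lean on these libraries where they do the work, as an engineer would, in place of code of your own. Each camera call takes 0.05 s, during which the arm holds its last target. There are 200 camera calls.

## Working session

There is one attempt and no reset: what is moved stays moved. The work goes in short steps, Python scripts to look and compute and a tool call to move; the robot and the scene stay as the last step left them, time stands still between calls to the robot, and variables do not carry over. Pictures are saved under pics/ and viewed, at most 10 in all, crops included, and the job is handed in when it is done.

Besides the shell and the picture viewer there is one more tool, called after "Request:" as name(argument=value, ...) on one line, values as JSON. step_arm: Moves the arm, as the interface text tells. Shift numbers are shares of 8 cm and turn numbers shares of 180 degrees, none past 1 either way. Its arguments: {"type":"object","properties":{"motion":{"type":"array","items":{"type":"object","properties":{"wx":{"type":"number","minimum":-1,"maximum":1},"wy":{"type":"number","minimum":-1,"maximum":1},"wz":{"type":"number","minimum":-1,"maximum":1},"dx":{"type":"number","minimum":-1,"maximum":1},"dy":{"type":"number","minimum":-1,"maximum":1},"dz":{"type":"number","minimum":-1,"maximum":1},"claw":{"type":"number"}}}},"force":{"type":"number"}},"required":["motion"]}

```bash
mkdir -p pics; cat > h.py <<'E'
import numpy as np, cv2
from plant import get_state, viewer, workorder
def snap(n,f=None):
    im,d=viewer.snapshot(n)
    if f: cv2.imwrite('pics/'+f,im[:,:,::-1])
    return im,d
def K(n):
    c=viewer.calibration(n); f=210/np.tan(np.radians(c['vfov'])/2)
    return f,c['cx'],c['cy'],np.array(c['extrinsics'])
def ray(n,u,v,z):
    f,cx,cy,E=K(n); d=E[:3,:3]@np.array([(u-cx)/f,(v-cy)/f,1]); o=E[:3,3]
    return o+d*(z-o[2])/d[2]
def proj(n,p):
    f,cx,cy,E=K(n); q=E[:3,:3].T@(np.array(p)-E[:3,3]); return f*q[0]/q[2]+cx,f*q[1]/q[2]+cy
def cloud(n,d):
    f,cx,cy,E=K(n); v,u=np.mgrid[:420,:560]
    return np.stack([(u-cx)/f*d,(v-cy)/f*d,d],-1)@E[:3,:3].T+E[:3,3]
E
python3 - <<'E'
from h import *
for n in('scene','top'):
    im,d=snap(n,n+'0.png'); np.savez(n+'0.npz',im=im,d=d); print(n,K(n))
s=get_state(); print(s)
E
```

```text
scene (np.float64(497.7113651202984), 278.327847171227, 206.64078290746397, array([[-0.6403786 , -0.51075392,  0.57362504, -0.05917211],
       [-0.76805391,  0.42301803, -0.48077951,  0.5840317 ],
       [ 0.00290628, -0.74845586, -0.66317824,  0.7924037 ],
       [ 0.        ,  0.        ,  0.        ,  1.        ]]))
top (np.float64(379.99031791868697), 284.2314388095055, 203.51699609673867, array([[-0.01277757, -0.98213916,  0.18772159,  0.39197363],
       [-0.99991482,  0.01205043, -0.00501424,  0.08733803],
       [ 0.00266255, -0.18776967, -0.98220948,  0.91520595],
       [ 0.        ,  0.        ,  0.        ,  1.        ]]))
{'clock': 0.1, 'q': array([ 1.19579977,  0.68992291, -0.19453078,  1.56621149,  0.15731012,
        0.90249205, -0.21510288]), 'qd': array([ 0.00162403, -0.00113359,  0.00041911, -0.00159838, -0.00104085,
        0.00031482,  0.00084731]), 'joint_torque': array([-3.57099285e-03, -5.28499246e+01, -1.27137400e+00, -1.53834343e+01,
       -5.25145477e-02,  2.08490368e-03,  2.70325245e-05]), 'tool_pos': array([ 0.24818477, -0.57300705,  0.23798388]), 'eef_rot': array([ 9.79174395e-01,  2.03019285e-01, -2.23104542e-04, -7.89753848e-04]), 'contact_force': array([-0.23164235, -0.01081864, -0.06966261]), 'moment': array([-0.0499493 , -0.01962693,  0.00648226]), 'finger_force': 0.0, 'opening': 0.9971097578469693}
```

View pics/scene0.png

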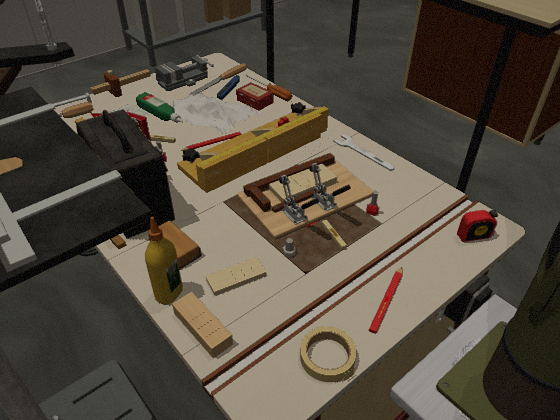

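View pics/top0.png

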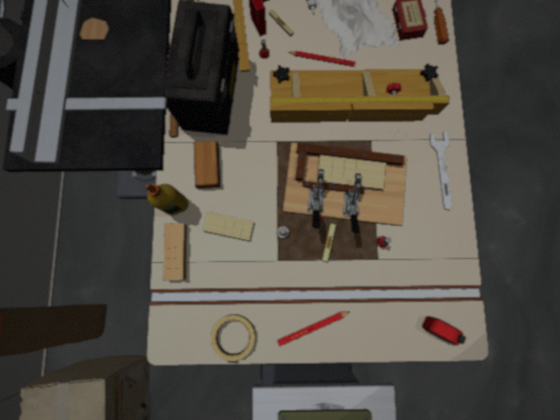

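Top view: the blank candidates are the plywood piece in the sled channel (350,172), about 65 px ≈ 160 mm long, and the loose plywood piece at (228,226), about 49 px ≈ 120 mm. The one in the channel is larger and lies where described. Clamps are at (317,200) for the stop end and (352,203) for the free end. The bar is at (330,242), router bit at (383,242), collet at (283,232). I'll confirm in one enlarged crop.

```bash
python3 - <<'E'
from h import *
t=np.load('top0.npz')['im'][130:270,270:420,::-1]; s=np.load('scene0.npz')['im'][145:275,220:390,::-1]
f=lambda a:cv2.convertScaleAbs(cv2.resize(a,(400,int(400*a.shape[0]/a.shape[1])),interpolation=cv2.INTER_CUBIC),alpha=2)
a,b=f(t),f(s); h=max(a.shape[0],b.shape[0]); o=np.zeros((h,800,3),np.uint8); o[:a.shape[0],:400]=a; o[:b.shape[0],400:]=b
cv2.imwrite('pics/crop1.png',o)
d=np.load('top0.npz'); P=cloud('top',d['d'])
im=d['im']
# base top (z~12mm) mask
for z0,z1 in((.007,.017),(.025,.034)):
    m=((P[...,2]>z0)&(P[...,2]<z1)).astype(np.uint8); m[:130]=0;m[270:]=0;m[:,:270]=0;m[:,420:]=0
    if z0<.01: m=cv2.morphologyEx(m,cv2.MORPH_OPEN,np.ones((2,2)))
    n,l,st,c=cv2.connectedComponentsWithStats(m)
    for i in range(1,n):
        if st[i,4]>30: print(z0,st[i],c[i],P[l==i].mean(0).round(3))
print('table z',np.median(P[200:240,400:425,2]), P[225,200])
E
```

```text
0.007 [ 284  144   30   72 1058] [296.75519849 189.56238185] [0.598 0.052 0.018]
0.007 [305 156  16  27 354] [312.31073446 168.9039548 ] [0.649 0.013 0.017]
0.007 [ 359  157   49   70 2045] [386.24205379 199.2195599 ] [ 0.572 -0.164  0.016]
0.007 [321 191  31  30 659] [335.39908953 205.50227618] [ 0.557 -0.04   0.017]
0.007 [324 225  13  37 205] [329.71219512 243.22439024] [ 0.468 -0.024  0.011]
0.025 [ 317  150   75   39 1712] [353.31892523 169.96203271] [ 0.641 -0.085  0.031]
0.025 [391 155  13  10  35] [397.54285714 160.88571429] [ 0.663 -0.193  0.031]
table z 0.001340532135965078 [0.51622583 0.28731073 0.00106977]
```

View pics/crop1.png

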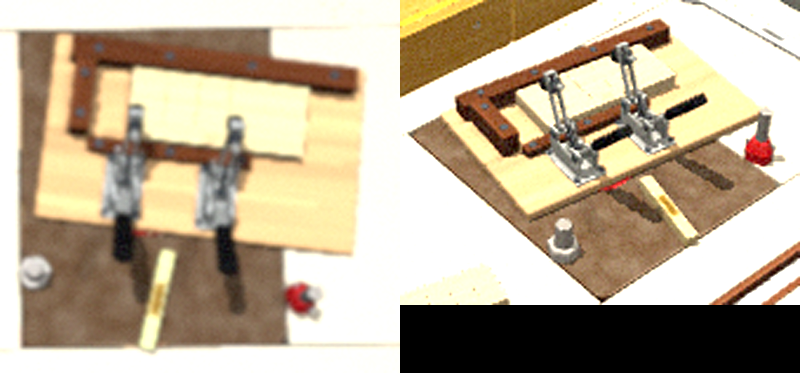

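The crop confirms the blank lying in the channel, with both clamps open, the end stop at left, and the bar between the handles. The base corners are clear, so I'll compute the sled pose.

```bash
python3 - <<'E'
from h import *
c=lambda x,y:(270+(x+.5)/400*150-.5,130+(y+.5)/400*150-.5)
R=np.array([ray('top',*c(*p),.012) for p in((58,33),(362,70),(355,254),(37,218))])[:,:2]
print(R.round(4)); print([np.linalg.norm(R[i]-R[i-1]).round(4) for i in range(4)])
M=np.array([[.088,.14],[.088,-.15],[-.088,-.15],[-.088,.14]])
def fit(M,R):
    U,S,V=np.linalg.svd((M-M.mean(0)).T@(R-R.mean(0))); A=V.T@U.T; return A,R.mean(0)-A@M.mean(0)
A,t=fit(M,R); print('yaw',np.degrees(np.arctan2(A[1,0],A[0,0])),t,'res',(M@A.T+t-R).round(4).tolist())
B=np.array([ray('top',*c(*p),.030) for p in((134,66),(309,88),(303,160))])[:,:2]
print('blank corners in sled',((B-t)@A).round(4).tolist())
# blank by depth: top surface pts
d=np.load('top0.npz'); P=cloud('top',d['d']); im=d['im'].astype(int)
m=(P[...,2]>.024)&(P[...,2]<.038)&(im.max(2)>60);m[:145]=0;m[195:]=0;m[:,:310]=0;m[:,395:]=0
r=cv2.minAreaRect(np.argwhere(m)[:,::-1].astype(np.float32)); print(r)
for n in('top','scene'):
    # scene depth plane for fence/blank, handles
    D=np.load(n+'0.npz'); Q=cloud(n,D['d']); L=Q.copy(); L[...,:2]=(Q[...,:2]-t)@A
    im=D['im'].astype(int); dark=im.max(2)<35
    for nm,y0 in(('stop',.063),('free',-.022)):
        k=(abs(L[...,1]-y0)<.02)&(L[...,0]>-.16)&(L[...,0]<-.1)&(L[...,2]>.06)&(L[...,2]<.13)
        print(n,nm,k.sum(),L[k].mean(0).round(4) if k.any() else '')
    k=(abs(L[...,0]-.015)<.02)&(L[...,2]>.025)&(L[...,2]<.037)&(L[...,1]<.095)
    print(n,'blank y range',np.percentile(L[k][:,1],[1,50,99]).round(4),'z',np.median(L[k][:,2]))
s=get_state(); print(s['tool_pos'])
for nm,p in dict(o=(0,0,0),push=(.015,-.09,.021),sg=(-.078-.07*np.cos(.85)+.007*np.sin(.85)*-1,.063,.038+.07*np.sin(.85)+.007*np.cos(.85)),fg=(-.078-.07*np.cos(.85)-.007*np.sin(.85),-.022,.1)).items(): print(nm,(A@p[:2]+t).round(4),p)
for n in('collet','bit','bar'): pass
print('collet',ray('top',283,232,.03),((ray('top',283,232,.03)[:2]-t)@A).round(3),'bit',((ray('top',383,242,.03)[:2]-t)@A).round(3))
E
```

```text
[[ 0.7206  0.0627]
 [ 0.6811 -0.2196]
 [ 0.5089 -0.2007]
 [ 0.5452  0.0846]]
[np.float64(0.1768), np.float64(0.285), np.float64(0.1733), np.float64(0.2876)]
yaw -7.356630575914815 [ 0.61457864 -0.06328219] res [[-0.0008, 0.0016], [0.0015, -0.0038], [-0.0008, -0.0001], [0.0, 0.0022]]
blank corners in sled [[0.0591, 0.0658], [0.0568, -0.0942], [-0.0108, -0.0933]]
((352.5, 169.5), (49.0, 83.0), 90.0)
top stop 95 [-0.1171  0.0644  0.1044]
top free 102 [-0.1174 -0.0202  0.1038]
top blank y range [-0.0919 -0.0134  0.0619] z 0.0312283258042656
scene stop 77 [-0.1201  0.0688  0.101 ]
scene free 77 [-0.1197 -0.0158  0.0998]
scene blank y range [-0.0909 -0.0093  0.0675] z 0.030169506207420094
[ 0.24818477 -0.57300705  0.23798388]
o [ 0.6146 -0.0633] (0, 0, 0)
push [ 0.6179 -0.1545] (0.015, -0.09, 0.021)
sg [0.4943 0.0158] (np.float64(-0.1294577830479308), 0.063, np.float64(0.09520951038101536))
fg [ 0.4834 -0.0685] (np.float64(-0.1294577830479308), -0.022, 0.1)
collet [0.4933911  0.08656456 0.03      ] [-0.139  0.133] bit [-0.136 -0.101]
```

```bash
cat > p.py <<'E'
import sys; from h import *
from scipy.spatial.transform import Rotation as Ro
yaw=np.radians(-7.36); A=np.array([[np.cos(yaw),-np.sin(yaw)],[np.sin(yaw),np.cos(yaw)]])
T=np.array([.61458,-.06328])+A@[.008,.002]
def W(p): return np.r_[A@np.array(p[:2])+T,p[2]]
def S(p): return np.r_[(np.array(p[:2])-T)@A,p[2]]
def plan(p,tilt):
    s=get_state(); R=Ro.from_quat(s['eef_rot'])
    G=Ro.from_matrix(np.c_[np.r_[A[:,1],0],np.r_[A[:,0],0],[0,0,-1]])*Ro.from_euler('y',tilt,degrees=True)
    d=R.inv().apply(W(p)-s['tool_pos'])/.08; w=(R.inv()*G).as_rotvec()/np.pi
    print('t',s['clock'].__round__(2),'sled',S(s['tool_pos']).round(4),'F',s['contact_force'].round(1)); print('d',d.round(3),'w',w.round(3),'deg',round(np.linalg.norm(w)*180,1))
if __name__=='__main__': a=[float(v) for v in sys.argv[1:]]; plan([v/1000 for v in a[:3]],a[3])
E
python3 p.py 15 -125 150 25; python3 - <<'E'
from p import *
d=np.load('top0.npz'); P=cloud('top',d['d']); im=d['im'].astype(int); L=P.copy(); L[...,:2]=(P[...,:2]-T)@A
k=(abs(L[...,2]-.034)<.008)&(im[...,0]<95)&(L[...,0]>.02)&(L[...,0]<.09)&(abs(L[...,1])<.12); 
print('fence x',np.percentile(L[k][:,0],[2,50,98]), W((.015,-.125,.15)))
E
```

```text
t 0.1 sled [-0.3061 -0.5545  0.238 ] F [-0.2 -0.  -0.1]
d [ 6.196 -2.556  1.103] w [ 0.071  0.126 -0.324] deg 63.8
fence x [0.02577259 0.05944792 0.07263544] [ 0.6216338  -0.18821296  0.15      ]
```

Request:
step_arm(motion=[{"dx": 1, "dy": -0.41, "wx": 0.07, "wy": 0.126, "wz": -0.324, "claw": 0}, {"dx": 1, "dy": -0.41, "wx": 0.07, "wy": 0.126, "wz": -0.324, "claw": 0}, {"dx": 1, "dy": -0.41, "wx": 0.07, "wy": 0.126, "wz": -0.324, "claw": 0}, {"dx": 1, "dy": -0.41, "wx": 0.07, "wy": 0.126, "wz": -0.324, "claw": 0}, {"dx": 1, "dy": -0.41, "wx": 0.07, "wy": 0.126, "wz": -0.324, "claw": 0}, {"dx": 1, "dy": -0.41, "wx": 0.07, "wy": 0.126, "wz": -0.324, "claw": 0}, {"dx": 1, "dy": -0.41, "wx": 0.07, "wy": 0.126, "wz": -0.324, "claw": 0}, {"dx": 1, "dy": -0.41, "wx": 0.07, "wy": 0.126, "wz": -0.324, "claw": 0}])

```text
$.motion[0]: bad value
```

```bash
python3 p.py 15 -125 150 25
```

```text
t 0.1 sled [-0.3061 -0.5545  0.238 ] F [-0.2 -0.  -0.1]
d [ 6.196 -2.556  1.103] w [ 0.071  0.126 -0.324] deg 63.8
```

Request:
step_arm(motion=[{"dx": 1.0, "dy": -0.41, "dz": 0.0, "wx": 0.07, "wy": 0.126, "wz": -0.324, "claw": 0.0}, {"dx": 1.0, "dy": -0.41, "dz": 0.0, "wx": 0.07, "wy": 0.126, "wz": -0.324, "claw": 0.0}, {"dx": 1.0, "dy": -0.41, "dz": 0.0, "wx": 0.07, "wy": 0.126, "wz": -0.324, "claw": 0.0}, {"dx": 1.0, "dy": -0.41, "dz": 0.0, "wx": 0.07, "wy": 0.126, "wz": -0.324, "claw": 0.0}, {"dx": 1.0, "dy": -0.41, "dz": 0.0, "wx": 0.07, "wy": 0.126, "wz": -0.324, "claw": 0.0}, {"dx": 1.0, "dy": -0.41, "dz": 0.0, "wx": 0.07, "wy": 0.126, "wz": -0.324, "claw": 0.0}, {"dx": 1.0, "dy": -0.41, "dz": 0.0, "wx": 0.07, "wy": 0.126, "wz": -0.324, "claw": 0.0}, {"dx": 1.0, "dy": -0.41, "dz": 0.0, "wx": 0.07, "wy": 0.126, "wz": -0.324, "claw": 0.0}])

```text
clock: 0.9
tool_pos: [0.3079, -0.5123, 0.2374]
eef_rot: [0.732, 0.646, 0.164, -0.141]
contact_force: [0.8, -0.5, -0.2]
opening: 0.299
finger_force: 0.0
```

```bash
python3 p.py 15 -125 150 25
```

```text
t 0.9 sled [-0.2546 -0.4866  0.2374] F [ 0.8 -0.5 -0.2]
d [3.622 3.377 2.909] w [0.001 0.    0.001] deg 0.3
```

Request:
step_arm(motion=[{"dx": 1.0, "dy": 0.93, "dz": 0.8, "wx": 0.0, "wy": 0.0, "wz": 0.0, "claw": 0.0}, {"dx": 1.0, "dy": 0.93, "dz": 0.8, "wx": 0.0, "wy": 0.0, "wz": 0.0, "claw": 0.0}, {"dx": 1.0, "dy": 0.93, "dz": 0.8, "wx": 0.0, "wy": 0.0, "wz": 0.0, "claw": 0.0}, {"dx": 1.0, "dy": 0.93, "dz": 0.8, "wx": 0.0, "wy": 0.0, "wz": 0.0, "claw": 0.0}])

```text
clock: 1.3
tool_pos: [0.3984, -0.4173, 0.2144]
eef_rot: [0.73, 0.648, 0.164, -0.142]
contact_force: [0.3, 0.0, 0.5]
opening: 0.011
finger_force: 0.0
```

Request:
step_arm(motion=[{"dx": 1.0, "dy": 0.93, "dz": 0.8, "wx": 0.0, "wy": 0.0, "wz": 0.0, "claw": 0.0}, {"dx": 1.0, "dy": 0.93, "dz": 0.8, "wx": 0.0, "wy": 0.0, "wz": 0.0, "claw": 0.0}, {"dx": 1.0, "dy": 0.93, "dz": 0.8, "wx": 0.0, "wy": 0.0, "wz": 0.0, "claw": 0.0}, {"dx": 1.0, "dy": 0.93, "dz": 0.8, "wx": 0.0, "wy": 0.0, "wz": 0.0, "claw": 0.0}])

```text
clock: 1.7
tool_pos: [0.4841, -0.3294, 0.1903]
eef_rot: [0.731, 0.647, 0.164, -0.142]
contact_force: [-0.8, 0.5, -0.7]
opening: 0.007
finger_force: 0.0
```

Request:
step_arm(motion=[{"dx": 1.0, "dy": 0.93, "dz": 0.8, "wx": 0.0, "wy": 0.0, "wz": 0.0, "claw": 0.0}, {"dx": 1.0, "dy": 0.93, "dz": 0.8, "wx": 0.0, "wy": 0.0, "wz": 0.0, "claw": 0.0}, {"dx": 1.0, "dy": 0.93, "dz": 0.8, "wx": 0.0, "wy": 0.0, "wz": 0.0, "claw": 0.0}, {"dx": 1.0, "dy": 0.93, "dz": 0.8, "wx": 0.0, "wy": 0.0, "wz": 0.0, "claw": 0.0}])

```text
clock: 2.1
tool_pos: [0.5701, -0.2412, 0.166]
eef_rot: [0.731, 0.647, 0.163, -0.141]
contact_force: [-0.5, 0.2, 0.7]
opening: 0.007
finger_force: 0.0
```

```bash
python3 p.py 15 -130 80 25
```

```text
t 2.1 sled [-0.0293 -0.1842  0.166 ] F [-0.5  0.2  0.7]
d [0.157 0.552 1.261] w [0.001 0.    0.002] deg 0.4
```

Request:
step_arm(motion=[{"dx": 0.16, "dy": 0.55, "dz": 1.0, "wx": 0.0, "wy": 0.0, "wz": 0.0, "claw": 0.0}, {"dx": 0.16, "dy": 0.55, "dz": 1.0, "wx": 0.0, "wy": 0.0, "wz": 0.0, "claw": 0.0}, {"dx": 0.16, "dy": 0.55, "dz": 1.0, "wx": 0.0, "wy": 0.0, "wz": 0.0, "claw": 0.0}, {"dx": 0.16, "dy": 0.55, "dz": 1.0, "wx": 0.0, "wy": 0.0, "wz": 0.0, "claw": 0.0}])

```text
clock: 2.5
tool_pos: [0.6171, -0.2076, 0.0982]
eef_rot: [0.734, 0.645, 0.162, -0.14]
contact_force: [0.2, -1.9, -0.4]
opening: 0.005
finger_force: 0.0
```

```bash
python3 p.py 15 -118 20 25; python3 - <<'E'
from h import *
im,d=snap('scene'); a=im[110:270,210:410,::-1]; cv2.imwrite('pics/s2.png',cv2.convertScaleAbs(cv2.resize(a,(750,600),interpolation=cv2.INTER_CUBIC),alpha=1.8))
E
```

```text
t 2.5 sled [ 0.013  -0.1449  0.0982] F [ 0.2 -1.9 -0.4]
d [-0.103  0.022  1.028] w [ 0.001  0.002 -0.   ] deg 0.3
```

View pics/s2.png

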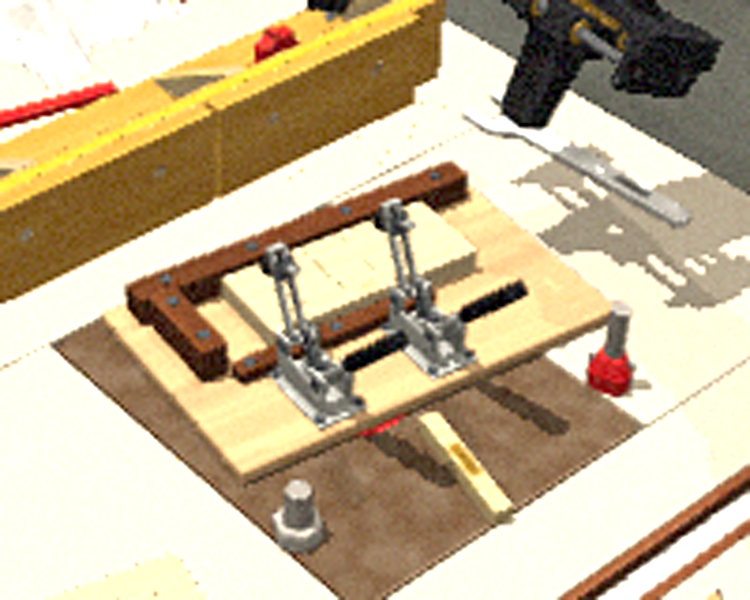

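The crop shows the clamps open at crop (290,330) and (405,290), the blank clear, and the closed fingers at crop (530,110), beyond the sled's right end. I'll check that this agrees with the measured TCP.

```bash
python3 - <<'E'
from p import *
u,v=proj('scene',get_state()['tool_pos']); print((u-210)*3.75,(v-110)*3.75)
for p in((.015,-.06,.03),(.0475,-.094,.03),(-.0175,-.094,.03),(.049,-.12,.034),(-.088-.008,-.15,.012),(-.096,.14,.012)):
    u,v=proj('scene',W(p)); print(p,round((u-210)*3.75),round((v-110)*3.75))
E
```

```text
519.5711061768172 116.4317151014226
(0.015, -0.06, 0.03) 407 241
(0.0475, -0.094, 0.03) 419 200
(-0.0175, -0.094, 0.03) 477 250
(0.049, -0.12, 0.034) 449 182
(-0.096, -0.15, 0.012) 617 306
(-0.096, 0.14, 0.012) 241 474
```

Request:
step_arm(motion=[{"dx": -0.1, "dy": 0.02, "dz": 0.5, "wx": 0.0, "wy": 0.0, "wz": 0.0, "claw": 0.0}, {"dx": -0.1, "dy": 0.02, "dz": 1.0, "wx": 0.0, "wy": 0.0, "wz": 0.0, "claw": 0.0}, {"dx": -0.1, "dy": 0.02, "dz": 1.0, "wx": 0.0, "wy": 0.0, "wz": 0.0, "claw": 0.0}, {"dx": -0.1, "dy": 0.02, "dz": 1.0, "wx": 0.0, "wy": 0.0, "wz": 0.0, "claw": 0.0}])

```text
clock: 2.95
tool_pos: [0.6236, -0.1814, 0.0244]
eef_rot: [0.734, 0.645, 0.163, -0.139]
contact_force: [-0.1, -1.0, 0.3]
opening: 0.007
finger_force: 0.0
```

```bash
python3 p.py 15 -90 20 25;python3 p.py 15 -75 20 25
```

```text
t 2.95 sled [ 0.0161 -0.118   0.0244] F [-0.1 -1.   0.3]
d [ 0.295 -0.015  0.196] w [0.002 0.001 0.   ] deg 0.4
t 2.95 sled [ 0.0161 -0.118   0.0244] F [-0.1 -1.   0.3]
d [ 0.466 -0.015  0.275] w [0.002 0.001 0.   ] deg 0.4
```

Request:
step_arm(motion=[{"dx": 0.05, "dy": -0.01, "dz": 0.08, "wx": 0.0, "wy": 0.0, "wz": 0.0, "claw": 0.0}, {"dx": 0.11, "dy": -0.01, "dz": 0.11, "wx": 0.0, "wy": 0.0, "wz": 0.0, "claw": 0.0}, {"dx": 0.17, "dy": -0.01, "dz": 0.14, "wx": 0.0, "wy": 0.0, "wz": 0.0, "claw": 0.0}, {"dx": 0.22, "dy": -0.01, "dz": 0.165, "wx": 0.0, "wy": 0.0, "wz": 0.0, "claw": 0.0}, {"dx": 0.27, "dy": -0.01, "dz": 0.185, "wx": 0.0, "wy": 0.0, "wz": 0.0, "claw": 0.0}, {"dx": 0.32, "dy": -0.01, "dz": 0.21, "wx": 0.0, "wy": 0.0, "wz": 0.0, "claw": 0.0}, {"dx": 0.37, "dy": -0.01, "dz": 0.23, "wx": 0.0, "wy": 0.0, "wz": 0.0, "claw": 0.0}, {"dx": 0.42, "dy": -0.01, "dz": 0.255, "wx": 0.0, "wy": 0.0, "wz": 0.0, "claw": 0.0}])

```text
clock: 3.75
tool_pos: [0.6281, -0.1402, 0.0187]
eef_rot: [0.733, 0.645, 0.163, -0.14]
contact_force: [-0.7, -0.6, 0.3]
opening: 0.002
finger_force: 0.6
```

```bash
python3 p.py 15 -68 20 25
```

```text
t 3.75 sled [ 0.0153 -0.0765  0.0187] F [-0.7 -0.6  0.3]
d [ 0.103 -0.003  0.03 ] w [0.001 0.001 0.001] deg 0.3
```

Request:
step_arm(motion=[{"dx": 0.023, "dy": 0.0, "dz": 0.01, "wx": 0.0, "wy": 0.0, "wz": 0.0, "claw": 0.0}, {"dx": 0.045, "dy": 0.0, "dz": 0.02, "wx": 0.0, "wy": 0.0, "wz": 0.0, "claw": 0.0}, {"dx": 0.068, "dy": 0.0, "dz": 0.03, "wx": 0.0, "wy": 0.0, "wz": 0.0, "claw": 0.0}, {"dx": 0.09, "dy": 0.0, "dz": 0.04, "wx": 0.0, "wy": 0.0, "wz": 0.0, "claw": 0.0}, {"dx": 0.09, "dy": 0.0, "dz": 0.04, "wx": 0.0, "wy": 0.0, "wz": 0.0, "claw": 0.0}])

```text
clock: 4.25
tool_pos: [0.6289, -0.1349, 0.0187]
eef_rot: [0.734, 0.645, 0.162, -0.139]
contact_force: [-1.1, -5.1, 2.5]
opening: 0.002
finger_force: 2.5
```

```bash
python3 p.py 15 -68 20 25
```

```text
t 4.25 sled [ 0.0154 -0.0712  0.0187] F [-1.1 -5.1  2.5]
d [ 0.043 -0.005  0.002] w [0.002 0.002 0.   ] deg 0.5
```

Request:
step_arm(motion=[{"dx": 0.02, "dy": 0.0, "dz": 0.01, "wx": 0.0, "wy": 0.0, "wz": 0.0, "claw": 0.0}, {"dx": 0.04, "dy": 0.0, "dz": 0.02, "wx": 0.0, "wy": 0.0, "wz": 0.0, "claw": 0.0}, {"dx": 0.04, "dy": 0.0, "dz": 0.02, "wx": 0.0, "wy": 0.0, "wz": 0.0, "claw": 0.0}])

```text
clock: 4.55
tool_pos: [0.6291, -0.1345, 0.0186]
eef_rot: [0.735, 0.645, 0.161, -0.137]
contact_force: [-2.9, -10.9, 6.6]
opening: 0.002
finger_force: 5.4
```

```bash
python3 p.py 15 -90 20 25; python3 - <<'E'
from h import *
im,d=snap('scene'); a=im[140:240,230:370,::-1]; cv2.imwrite('pics/s3.png',cv2.convertScaleAbs(cv2.resize(a,(784,560),interpolation=cv2.INTER_CUBIC),alpha=1.8))
E
```

```text
t 4.55 sled [ 0.0155 -0.0708  0.0186] F [ -2.9 -10.9   6.6]
d [-0.211 -0.006 -0.116] w [ 0.002  0.003 -0.   ] deg 0.7
```

View pics/s3.png

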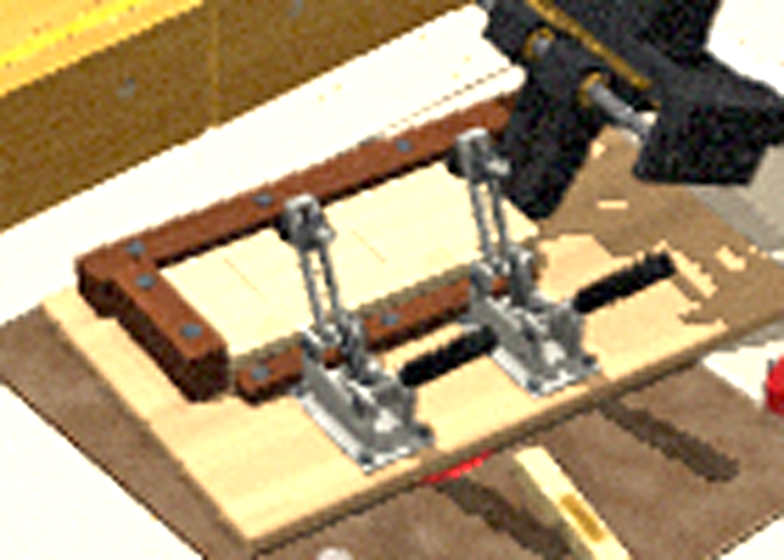

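The picture shows the blank flush against the end stop, along the line from crop (160,275) to (230,355). Reaction is about 11 N with no further motion, so it is home. Now backing off and going up.

Request:
step_arm(motion=[{"dx": -0.15, "dy": 0.0, "dz": -0.07, "wx": 0.0, "wy": 0.0, "wz": 0.0, "claw": 0.0}, {"dx": -0.3, "dy": 0.0, "dz": -0.14, "wx": 0.0, "wy": 0.0, "wz": 0.0, "claw": 0.0}, {"dx": -0.3, "dy": 0.0, "dz": -0.6, "wx": 0.0, "wy": 0.0, "wz": 0.0, "claw": 0.0}, {"dx": -0.3, "dy": 0.0, "dz": -1.0, "wx": 0.0, "wy": 0.0, "wz": 0.0, "claw": 0.0}, {"dx": -0.3, "dy": 0.0, "dz": -1.0, "wx": 0.0, "wy": 0.0, "wz": 0.0, "claw": 0.0}])

```text
clock: 5.1
tool_pos: [0.6243, -0.1873, 0.0847]
eef_rot: [0.734, 0.644, 0.164, -0.137]
contact_force: [-0.6, -1.0, -0.6]
opening: 0.005
finger_force: 0.0
```

Request:
step_arm(motion=[{"dx": 0.45, "dy": 0.0, "dz": -1.0, "wx": 0.0, "wy": 0.0, "wz": 0.0, "claw": 0.0}, {"dx": 0.45, "dy": 0.0, "dz": -1.0, "wx": 0.0, "wy": -0.14, "wz": 0.0, "claw": 0.0}, {"dx": 0.45, "dy": 0.0, "dz": -1.0, "wx": 0.0, "wy": -0.14, "wz": 0.0, "claw": 0.0}, {"dx": 0.45, "dy": 0.0, "dz": -1.0, "wx": 0.0, "wy": -0.14, "wz": 0.0, "claw": 0.0}, {"dx": 0.45, "dy": 0.0, "dz": -1.0, "wx": 0.0, "wy": -0.14, "wz": 0.0, "claw": 0.0}])

```text
clock: 5.6
tool_pos: [0.6234, -0.1743, 0.1697]
eef_rot: [0.746, 0.666, 0.0, 0.003]
contact_force: [0.5, 1.8, -0.1]
opening: 0.006
finger_force: 0.0
```

```bash
python3 p.py -145 63 190 0
```

```text
t 5.6 sled [ 0.015  -0.111   0.1697] F [ 0.5  1.8 -0.1]
d [ 2.204 -1.966 -0.271] w [0.002 0.001 0.005] deg 0.9
```

Request:
step_arm(motion=[{"dx": 1.0, "dy": -0.9, "dz": -0.25, "wx": 0.0, "wy": 0.0, "wz": 0.0, "claw": 0.0}, {"dx": 1.0, "dy": -0.9, "dz": -0.25, "wx": 0.0, "wy": 0.0, "wz": 0.0, "claw": 0.0}, {"dx": 1.0, "dy": -0.9, "dz": -0.25, "wx": 0.0, "wy": 0.0, "wz": 0.0, "claw": 0.0}, {"dx": 1.0, "dy": -0.9, "dz": -0.25, "wx": 0.0, "wy": 0.0, "wz": 0.0, "claw": 0.0}])

```text
clock: 6.0
tool_pos: [0.559, -0.0946, 0.1876]
eef_rot: [0.75, 0.661, -0.001, 0.002]
contact_force: [0.9, -0.1, -0.2]
opening: 0.006
finger_force: 0.0
```

Request:
step_arm(motion=[{"dx": 1.0, "dy": -0.9, "dz": 0.0, "wx": 0.0, "wy": 0.0, "wz": 0.0, "claw": 0.0}, {"dx": 1.0, "dy": -0.9, "dz": 0.0, "wx": 0.0, "wy": 0.0, "wz": 0.0, "claw": 0.0}, {"dx": 1.0, "dy": -0.9, "dz": 0.0, "wx": 0.0, "wy": 0.0, "wz": 0.0, "claw": 0.0}, {"dx": 1.0, "dy": -0.9, "dz": 0.0, "wx": 0.0, "wy": 0.0, "wz": 0.0, "claw": 0.0}])

```text
clock: 6.4
tool_pos: [0.4992, -0.0077, 0.1867]
eef_rot: [0.751, 0.661, -0.001, 0.003]
contact_force: [0.5, -0.4, 0.3]
opening: 0.006
finger_force: 0.0
```

```bash
python3 p.py -145 63 135 0
```

```text
t 6.4 sled [-0.1295  0.0384  0.1867] F [ 0.5 -0.4  0.3]
d [ 0.312 -0.195  0.644] w [0.001 0.002 0.   ] deg 0.4
```

Request:
step_arm(motion=[{"dx": 0.31, "dy": -0.19, "dz": 0.0, "wx": 0.0, "wy": 0.0, "wz": 0.0, "claw": 0.0}, {"dx": 0.31, "dy": -0.19, "dz": 0.5, "wx": 0.0, "wy": 0.0, "wz": 0.0, "claw": 0.0}, {"dx": 0.31, "dy": -0.19, "dz": 0.64, "wx": 0.0, "wy": 0.0, "wz": 0.0, "claw": 0.0}, {"dx": 0.31, "dy": -0.19, "dz": 0.64, "wx": 0.0, "wy": 0.0, "wz": 0.0, "claw": 0.0}])

```text
clock: 6.8
tool_pos: [0.4873, 0.0162, 0.1341]
eef_rot: [0.752, 0.659, -0.003, 0.003]
contact_force: [-0.6, 0.1, -0.1]
opening: 0.005
finger_force: 0.0
```

```bash
python3 p.py -145 63 70 0;  python3 - <<'E'
from h import *
im,d=snap('scene'); a=im[140:260,230:370,::-1]; b=snap('top')[0][150:270,280:420,::-1]; cv2.imwrite('pics/s4.png',cv2.convertScaleAbs(cv2.resize(np.hstack([a,b]),(800,343),interpolation=cv2.INTER_CUBIC),alpha=1.8))
E
```

```text
t 6.8 sled [-0.1444  0.0605  0.1341] F [-0.6  0.1 -0.1]
d [ 0.038 -0.008  0.801] w [ 0.     0.003 -0.001] deg 0.6
```

View pics/s4.png

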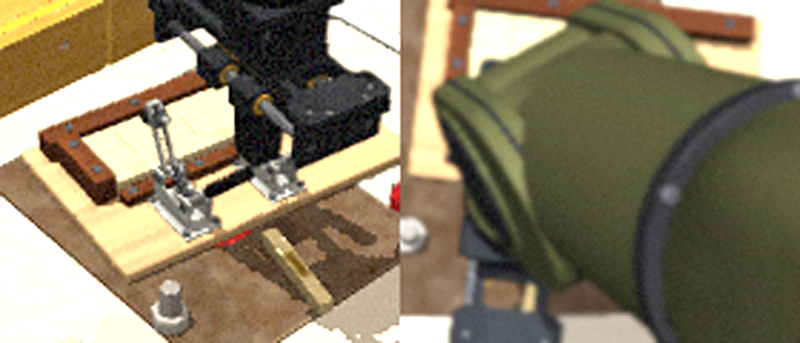

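The fingertips sit right over the stop clamp's grip, at crop (250,165), and the blank is still at the stop. Pressing straight down.

Request:
step_arm(motion=[{"dx": 0.03, "dy": 0.0, "dz": 0.1, "wx": 0.0, "wy": 0.0, "wz": 0.0, "claw": 0.0}, {"dx": 0.03, "dy": 0.0, "dz": 0.2, "wx": 0.0, "wy": 0.0, "wz": 0.0, "claw": 0.0}, {"dx": 0.03, "dy": 0.0, "dz": 0.3, "wx": 0.0, "wy": 0.0, "wz": 0.0, "claw": 0.0}, {"dx": 0.03, "dy": 0.0, "dz": 0.4, "wx": 0.0, "wy": 0.0, "wz": 0.0, "claw": 0.0}, {"dx": 0.03, "dy": 0.0, "dz": 0.5, "wx": 0.0, "wy": 0.0, "wz": 0.0, "claw": 0.0}, {"dx": 0.03, "dy": 0.0, "dz": 0.58, "wx": 0.0, "wy": 0.0, "wz": 0.0, "claw": 0.0}])

```text
clock: 7.5
tool_pos: [0.4682, 0.0228, 0.0879]
eef_rot: [0.749, 0.663, -0.016, -0.007]
contact_force: [-36.9, 14.2, 26.1]
opening: 0.005
finger_force: 22.7
```

```bash
python3 p.py -147 63 48 0
```

```text
t 7.5 sled [-0.1642  0.0646  0.0879] F [-36.9  14.2  26.1]
d [-0.014  0.23   0.492] w [-0.01   0.005  0.002] deg 2.0
```

The fingertip met the end face of the grip, because I had the sign of the +7 mm face offset wrong when raised. At 0.85 rad the upper face faces +x, so contact must be nearer x ≈ -119. Backing off towards the robot, then up.

Request:
step_arm(motion=[{"dx": 0.0, "dy": -0.15, "dz": -0.05, "wx": 0.0, "wy": 0.0, "wz": 0.0, "claw": 0.0}, {"dx": 0.0, "dy": -0.35, "dz": -0.15, "wx": 0.0, "wy": 0.0, "wz": 0.0, "claw": 0.0}, {"dx": 0.0, "dy": -0.35, "dz": -0.6, "wx": 0.0, "wy": 0.0, "wz": 0.0, "claw": 0.0}, {"dx": 0.0, "dy": -0.35, "dz": -0.8, "wx": 0.0, "wy": 0.0, "wz": 0.0, "claw": 0.0}, {"dx": 0.0, "dy": -0.35, "dz": -0.8, "wx": 0.0, "wy": 0.0, "wz": 0.0, "claw": 0.0}])

```text
clock: 8.0
tool_pos: [0.4611, 0.025, 0.1548]
eef_rot: [0.751, 0.66, 0.001, 0.005]
contact_force: [-0.1, -0.0, 0.1]
opening: -0.001
finger_force: 0.0
```

```bash
python3 p.py -112 63 145 0;  python3 - <<'E'
from p import *
im,d=snap('scene'); Q=cloud('scene',d); L=Q.copy(); L[...,:2]=(Q[...,:2]-T)@A
k=(abs(L[...,1]-.065)<.02)&(L[...,0]>-.19)&(L[...,0]<-.085)&(L[...,2]>.055)&(L[...,2]<.122)
q=L[k]; print(k.sum(),q.min(0).round(3),q.max(0).round(3),q.mean(0).round(3), np.degrees(np.arctan(np.polyfit(q[:,0],q[:,2],1))))
a=im[140:260,230:370,::-1]; cv2.imwrite('pics/s5.png',cv2.convertScaleAbs(cv2.resize(a,(700,600),interpolation=cv2.INTER_CUBIC),alpha=1.8))
E
```

```text
t 8.0 sled [-0.1716  0.0659  0.1548] F [-0.1 -0.   0.1]
d [-0.035  0.744  0.129] w [0.003 0.002 0.   ] deg 0.6
125 [-0.16   0.054  0.056] [-0.101  0.072  0.091] [-0.135  0.066  0.076] [-26.48592886   0.50473972]
```

View pics/s5.png

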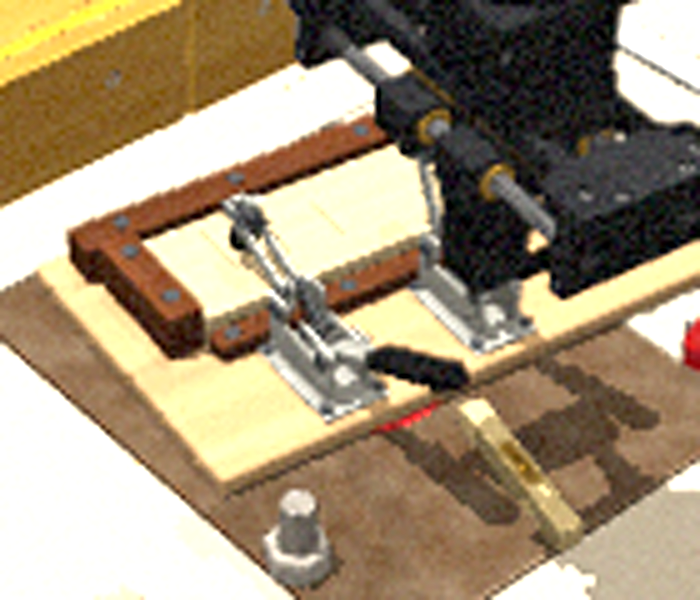

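The stop clamp's handle is partly down, about 26° above level at crop (415,365). The blank is still at the stop and nothing else is disturbed. Repositioning over the upper face, closer to the pivot.

Request:
step_arm(motion=[{"dx": -0.03, "dy": 0.62, "dz": 0.1, "wx": 0.0, "wy": 0.0, "wz": 0.0, "claw": 0.0}, {"dx": -0.03, "dy": 0.62, "dz": 0.25, "wx": 0.0, "wy": 0.0, "wz": 0.0, "claw": 0.0}, {"dx": -0.03, "dy": 0.62, "dz": 0.5, "wx": 0.0, "wy": 0.0, "wz": 0.0, "claw": 0.0}, {"dx": -0.03, "dy": 0.62, "dz": 0.7, "wx": 0.0, "wy": 0.0, "wz": 0.0, "claw": 0.0}, {"dx": -0.03, "dy": 0.62, "dz": 0.7, "wx": 0.0, "wy": 0.0, "wz": 0.0, "claw": 0.0}])

```text
clock: 8.55
tool_pos: [0.507, 0.0154, 0.0946]
eef_rot: [0.751, 0.66, -0.003, 0.002]
contact_force: [-0.2, -0.3, 0.4]
opening: 0.005
finger_force: 0.0
```

```bash
python3 p.py -130 63 60 0
```

```text
t 8.55 sled [-0.1248  0.0622  0.0946] F [-0.2 -0.3  0.4]
d [ 0.013 -0.065  0.433] w [-0.     0.003  0.   ] deg 0.5
```

Request:
step_arm(motion=[{"dx": 0.01, "dy": 0.0, "dz": 0.1, "wx": 0.0, "wy": 0.0, "wz": 0.0, "claw": 0.0}, {"dx": 0.01, "dy": 0.0, "dz": 0.2, "wx": 0.0, "wy": 0.0, "wz": 0.0, "claw": 0.0}, {"dx": 0.01, "dy": -0.03, "dz": 0.27, "wx": 0.0, "wy": 0.0, "wz": 0.0, "claw": 0.0}, {"dx": 0.01, "dy": -0.05, "dz": 0.34, "wx": 0.0, "wy": 0.0, "wz": 0.0, "claw": 0.0}, {"dx": 0.01, "dy": -0.06, "dz": 0.38, "wx": 0.0, "wy": 0.0, "wz": 0.0, "claw": 0.0}])

```text
clock: 9.05
tool_pos: [0.5038, 0.0169, 0.0669]
eef_rot: [0.751, 0.66, -0.001, 0.004]
contact_force: [-1.4, 0.1, 3.1]
opening: 0.005
finger_force: 1.6
```

```bash
python3 p.py -138 63 48 0
```

```text
t 9.05 sled [-0.1282  0.0634  0.0669] F [-1.4  0.1  3.1]
d [-0.003 -0.124  0.235] w [0.001 0.002 0.   ] deg 0.4
```

Normal contact at about 3 N. Continuing down.

Request:
step_arm(motion=[{"dx": 0.0, "dy": -0.04, "dz": 0.07, "wx": 0.0, "wy": 0.0, "wz": 0.0, "claw": 0.0}, {"dx": 0.0, "dy": -0.07, "dz": 0.13, "wx": 0.0, "wy": 0.0, "wz": 0.0, "claw": 0.0}, {"dx": 0.0, "dy": -0.1, "dz": 0.19, "wx": 0.0, "wy": 0.0, "wz": 0.0, "claw": 0.0}, {"dx": 0.0, "dy": -0.12, "dz": 0.24, "wx": 0.0, "wy": 0.0, "wz": 0.0, "claw": 0.0}, {"dx": 0.0, "dy": -0.12, "dz": 0.27, "wx": 0.0, "wy": 0.0, "wz": 0.0, "claw": 0.0}, {"dx": 0.0, "dy": -0.12, "dz": 0.27, "wx": 0.0, "wy": 0.0, "wz": 0.0, "claw": 0.0}])

```text
clock: 9.65
tool_pos: [0.4936, 0.0179, 0.0454]
eef_rot: [0.751, 0.66, -0.002, 0.003]
contact_force: [-2.0, 0.1, 2.3]
opening: 0.003
finger_force: 1.4
```

```bash
python3 p.py -138 63 44 0
```

```text
t 9.65 sled [-0.1383  0.063   0.0454] F [-2.   0.1  2.3]
d [0.    0.004 0.017] w [0.001 0.002 0.   ] deg 0.5
```

Request:
step_arm(motion=[{"dx": 0.0, "dy": 0.0, "dz": 0.03, "wx": 0.0, "wy": 0.0, "wz": 0.0, "claw": 0.0}, {"dx": 0.0, "dy": 0.0, "dz": 0.05, "wx": 0.0, "wy": 0.0, "wz": 0.0, "claw": 0.0}, {"dx": 0.0, "dy": 0.0, "dz": 0.05, "wx": 0.0, "wy": 0.0, "wz": 0.0, "claw": 0.0}])

```text
clock: 9.95
tool_pos: [0.4936, 0.0178, 0.0445]
eef_rot: [0.751, 0.661, -0.002, 0.004]
contact_force: [-7.0, 1.9, 39.9]
opening: 0.001
finger_force: 19.8
```

Request:
step_arm(motion=[{"dx": 0.0, "dy": 0.0, "dz": -0.3, "wx": 0.0, "wy": 0.0, "wz": 0.0, "claw": 0.0}, {"dx": 0.0, "dy": 0.0, "dz": -0.8, "wx": 0.0, "wy": 0.0, "wz": 0.0, "claw": 0.0}, {"dx": 0.0, "dy": 0.0, "dz": -1.0, "wx": 0.0, "wy": 0.0, "wz": 0.0, "claw": 0.0}, {"dx": 0.0, "dy": 0.0, "dz": -1.0, "wx": 0.0, "wy": 0.0, "wz": 0.0, "claw": 0.0}])

```text
clock: 10.35
tool_pos: [0.4958, 0.0185, 0.1234]
eef_rot: [0.751, 0.66, 0.001, 0.005]
contact_force: [-0.3, 0.2, 0.4]
opening: -0.001
finger_force: 0.0
```

```bash
python3 p.py -108 -22 150 0;  python3 - <<'E'
from p import *
im,d=snap('scene'); Q=cloud('scene',d); L=Q.copy(); L[...,:2]=(Q[...,:2]-T)@A
k=(abs(L[...,1]-.065)<.015)&(L[...,0]>-.19)&(L[...,0]<-.11)&(L[...,2]>.025)&(L[...,2]<.115)
q=L[k]; print(k.sum(),q.min(0).round(3),q.max(0).round(3),q.mean(0).round(3), np.degrees(np.arctan(np.polyfit(q[:,0],q[:,2],1))))
E
```

```text
t 10.35 sled [-0.1363  0.0639  0.1234] F [-0.3  0.2  0.4]
d [-1.075  0.356 -0.324] w [ 0.003  0.002 -0.   ] deg 0.6
187 [-0.173  0.054  0.031] [-0.111  0.072  0.048] [-0.143  0.065  0.043] [2.06999197 2.78284248]
```

Stop clamp reads level at z ≈ 44 mm and locked. Now the free clamp.

Request:
step_arm(motion=[{"dx": 0.0, "dy": 0.2, "dz": -0.5, "wx": 0.0, "wy": 0.0, "wz": 0.0, "claw": 0.0}, {"dx": -0.5, "dy": 0.38, "dz": -0.5, "wx": 0.0, "wy": 0.0, "wz": 0.0, "claw": 0.0}, {"dx": -1.0, "dy": 0.38, "dz": -0.4, "wx": 0.0, "wy": 0.0, "wz": 0.0, "claw": 0.0}, {"dx": -1.0, "dy": 0.38, "dz": -0.4, "wx": 0.0, "wy": 0.0, "wz": 0.0, "claw": 0.0}, {"dx": -1.0, "dy": 0.38, "dz": -0.4, "wx": 0.0, "wy": 0.0, "wz": 0.0, "claw": 0.0}])

```text
clock: 10.9
tool_pos: [0.5132, -0.0655, 0.1525]
eef_rot: [0.752, 0.659, -0.002, 0.003]
contact_force: [0.6, 1.1, 0.4]
opening: 0.005
finger_force: 0.0
```

```bash
python3 p.py -105 -22 92 0
```

```text
t 10.9 sled [-0.1083 -0.0172  0.1525] F [0.6 1.1 0.4]
d [-0.054  0.04   0.757] w [ 0.     0.002 -0.001] deg 0.4
```

Request:
step_arm(motion=[{"dx": -0.05, "dy": 0.04, "dz": 0.2, "wx": 0.0, "wy": 0.0, "wz": 0.0, "claw": 0.0}, {"dx": -0.05, "dy": 0.04, "dz": 0.4, "wx": 0.0, "wy": 0.0, "wz": 0.0, "claw": 0.0}, {"dx": -0.05, "dy": 0.04, "dz": 0.5, "wx": 0.0, "wy": 0.0, "wz": 0.0, "claw": 0.0}, {"dx": -0.05, "dy": 0.04, "dz": 0.6, "wx": 0.0, "wy": 0.0, "wz": 0.0, "claw": 0.0}, {"dx": -0.05, "dy": 0.04, "dz": 0.68, "wx": 0.0, "wy": 0.0, "wz": 0.0, "claw": 0.0}, {"dx": -0.05, "dy": 0.04, "dz": 0.73, "wx": 0.0, "wy": 0.0, "wz": 0.0, "claw": 0.0}])

```text
clock: 11.5
tool_pos: [0.5173, -0.0688, 0.0953]
eef_rot: [0.751, 0.661, -0.001, 0.004]
contact_force: [0.1, -1.1, -0.4]
opening: 0.004
finger_force: 0.0
```

```bash
python3 p.py -118 -22 70 0
```

```text
t 11.5 sled [-0.1038 -0.02    0.0953] F [ 0.1 -1.1 -0.4]
d [-0.023 -0.179  0.316] w [0.001 0.002 0.   ] deg 0.4
```

Request:
step_arm(motion=[{"dx": -0.02, "dy": -0.06, "dz": 0.07, "wx": 0.0, "wy": 0.0, "wz": 0.0, "claw": 0.0}, {"dx": -0.02, "dy": -0.1, "dz": 0.14, "wx": 0.0, "wy": 0.0, "wz": 0.0, "claw": 0.0}, {"dx": -0.02, "dy": -0.14, "dz": 0.21, "wx": 0.0, "wy": 0.0, "wz": 0.0, "claw": 0.0}, {"dx": -0.02, "dy": -0.18, "dz": 0.28, "wx": 0.0, "wy": 0.0, "wz": 0.0, "claw": 0.0}, {"dx": -0.02, "dy": -0.21, "dz": 0.34, "wx": 0.0, "wy": 0.0, "wz": 0.0, "claw": 0.0}])

```text
clock: 12.0
tool_pos: [0.4997, -0.069, 0.0681]
eef_rot: [0.751, 0.66, -0.002, 0.004]
contact_force: [0.3, -0.3, 1.6]
opening: 0.001
finger_force: 0.8
```

```bash
python3 p.py -135 -22 50 0
```

```text
t 12.0 sled [-0.1211 -0.0224  0.0681] F [ 0.3 -0.3  1.6]
d [ 0.007 -0.174  0.225] w [0.001 0.002 0.   ] deg 0.4
```

Request:
step_arm(motion=[{"dx": 0.0, "dy": -0.05, "dz": 0.07, "wx": 0.0, "wy": 0.0, "wz": 0.0, "claw": 0.0}, {"dx": 0.0, "dy": -0.1, "dz": 0.13, "wx": 0.0, "wy": 0.0, "wz": 0.0, "claw": 0.0}, {"dx": 0.0, "dy": -0.15, "dz": 0.19, "wx": 0.0, "wy": 0.0, "wz": 0.0, "claw": 0.0}, {"dx": 0.0, "dy": -0.19, "dz": 0.24, "wx": 0.0, "wy": 0.0, "wz": 0.0, "claw": 0.0}, {"dx": 0.0, "dy": -0.2, "dz": 0.28, "wx": 0.0, "wy": 0.0, "wz": 0.0, "claw": 0.0}, {"dx": 0.0, "dy": -0.2, "dz": 0.29, "wx": 0.0, "wy": 0.0, "wz": 0.0, "claw": 0.0}])

```text
clock: 12.6
tool_pos: [0.483, -0.0671, 0.0452]
eef_rot: [0.751, 0.66, -0.002, 0.003]
contact_force: [-2.7, 0.9, 13.1]
opening: 0.005
finger_force: 6.5
```

```bash
python3 p.py -138 -22 44 0
```

```text
t 12.6 sled [-0.138  -0.0226  0.0452] F [-2.7  0.9 13.1]
d [ 0.008 -0.     0.015] w [0.    0.002 0.   ] deg 0.4
```

Request:
step_arm(motion=[{"dx": 0.0, "dy": 0.0, "dz": 0.02, "wx": 0.0, "wy": 0.0, "wz": 0.0, "claw": 0.0}, {"dx": 0.0, "dy": 0.0, "dz": 0.03, "wx": 0.0, "wy": 0.0, "wz": 0.0, "claw": 0.0}, {"dx": 0.0, "dy": 0.0, "dz": 0.03, "wx": 0.0, "wy": 0.0, "wz": 0.0, "claw": 0.0}])

```text
clock: 12.9
tool_pos: [0.483, -0.0671, 0.0448]
eef_rot: [0.751, 0.661, -0.002, 0.004]
contact_force: [-5.4, 1.2, 28.5]
opening: 0.004
finger_force: 14.0
```

Request:
step_arm(motion=[{"dx": 0.0, "dy": 0.0, "dz": -0.3, "wx": 0.0, "wy": 0.0, "wz": 0.0, "claw": 0.0}, {"dx": 0.0, "dy": 0.0, "dz": -0.8, "wx": 0.0, "wy": 0.0, "wz": 0.0, "claw": 0.0}, {"dx": 0.0, "dy": 0.0, "dz": -1.0, "wx": 0.0, "wy": 0.0, "wz": 0.0, "claw": 0.0}, {"dx": 0.0, "dy": 0.0, "dz": -1.0, "wx": 0.0, "wy": 0.0, "wz": 0.0, "claw": 0.0}])

```text
clock: 13.3
tool_pos: [0.4854, -0.0667, 0.1247]
eef_rot: [0.751, 0.66, 0.0, 0.005]
contact_force: [0.7, 0.5, -0.9]
opening: 0.003
finger_force: 0.0
```

Request:
step_arm(motion=[{"dx": -1.0, "dy": 0.0, "dz": -1.0, "wx": 0.0, "wy": 0.0, "wz": 0.0, "claw": 0.0}, {"dx": -1.0, "dy": 0.0, "dz": -1.0, "wx": 0.0, "wy": 0.0, "wz": 0.0, "claw": 0.0}, {"dx": -1.0, "dy": 0.0, "dz": -1.0, "wx": 0.0, "wy": 0.0, "wz": 0.0, "claw": 0.0}, {"dx": -1.0, "dy": 0.0, "dz": -1.0, "wx": 0.0, "wy": 0.0, "wz": 0.0, "claw": 0.0}, {"dx": -1.0, "dy": 0.0, "dz": -1.0, "wx": 0.0, "wy": 0.0, "wz": 0.0, "claw": 0.0}])

```text
clock: 13.8
tool_pos: [0.4734, -0.1441, 0.2021]
eef_rot: [0.751, 0.661, -0.001, 0.003]
contact_force: [-0.0, 0.8, -1.0]
opening: 0.006
finger_force: 0.0
```

```bash
python3 - <<'E'
from p import *
im,d=snap('scene'); Q=cloud('scene',d); L=Q.copy(); L[...,:2]=(Q[...,:2]-T)@A
for y in(.065,-.02):
    k=(abs(L[...,1]-y)<.015)&(L[...,0]>-.19)&(L[...,0]<-.11)&(L[...,2]>.025)&(L[...,2]<.115)
    q=L[k]; print(k.sum(),q.min(0).round(3),q.max(0).round(3), np.degrees(np.arctan(np.polyfit(q[:,0],q[:,2],1)))[0])
a=im[140:260,230:390,::-1]; cv2.imwrite('pics/s6.png',cv2.convertScaleAbs(cv2.resize(a,(800,600),interpolation=cv2.INTER_CUBIC),alpha=1.8))
E
```

```text
188 [-0.173  0.054  0.033] [-0.11   0.072  0.048] 1.828810826129016
174 [-0.172 -0.032  0.035] [-0.11  -0.013  0.048] 1.0348301639605637
```

View pics/s6.png

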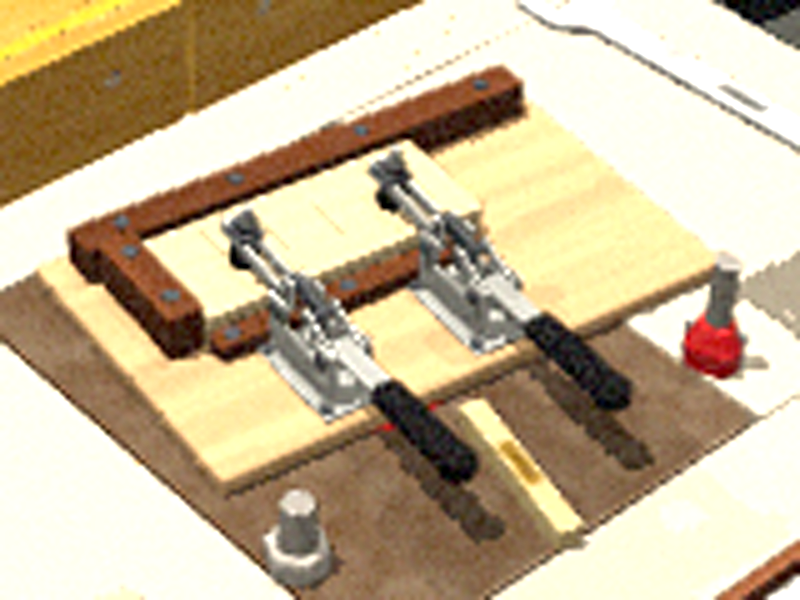

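Both handles lie flat, at crop (425,430) and (580,360), level within 2°. The blank is flush with the stop at crop (175,285), and the bar, bit and collet are untouched. Handing in.

```bash
python3 -c "
from plant import workorder; print(workorder.finish_job())"
```

```text
the job is handed in; nothing more can be done
None
```

The job is handed in: in the last picture the blank is home against the end stop, both clamp handles are level, stop clamp pressed first, and nothing else has moved; my first press on the stop clamp caught the grip's end face at about 47 N (wrist limit 120 N), so I backed off and re-pressed it.

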